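# Nest the centrifuge liner cups and swing the keeper across

### The arm

A 6-joint arm with a two-finger parallel gripper is mounted at the origin on the work surface. World frame = base frame: x ahead of the robot, y to its left, z up, the work surface at z = 0. Lengths are in m, angles in rad, forces in N, time in s.
With the tool pointing down it reaches from about 0.35 to 0.725 m from the base axis. Payload 4.3 kg.
Tool frame: the origin (TCP) lies midway between the tips of the shut fingers; the grasp point (between the pads) lies ctrl.tcp_to_grasp behind it (ctrl.tcp_to_grasp is the distance from the TCP to the grasp point, in m); z points along the fingers, y is the line along which they close (so a half turn about z gives the same grasp; the last joint's range is limited). The gripper opens to 85 mm and grips with 20 to 120 N. Pads are 22 mm wide; open, the fingers measure 114 mm over their backs; the gripper's body (76 mm by 85 mm) begins 54 mm behind the grasp point. The pads swing forward as they close: fully open they stand 13 mm farther back than shut.
Start: joints at [-1.391, 0.377, 0.081, 1.274, 0, 1.46], TCP at [0.164, -0.551, 0.231] pointing down, gripper open.
Joint ranges: [-2.72, 2.72], [-0.84, 1.66], [-1.02, 1.22], [-1.77, 2.12], [-1.37, 1.28], [-3.14, 3.14]. Speed limits (rad/s): [2.57, 2.57, 3.14, 3.14, 3.14, 3.14].

### API

Orientations are given as a rotation vector (axis times angle).
In Python, from station import ctrl gives the robot as it stands.
- The arm moves only by the shell command python3 -m jog 'ROWS' [FORCE]. ROWS is JSON, a list of rows, each an object of numbers: "grip": the opening, from 0 (shut) to 1 (fully open); "tx", "ty", "tz": the shift along the world's x, y, z in m; "wx", "wy", "wz": the turn, a rotation vector about the world's x, y, z in degrees. A call has 1 to 5 rows; each row is the pose to reach, as a shift and turn from the pose commanded when the call began; what a row does not reach only later rows make up. A row lasts 1/12 s, in which the tool goes at most 41.7 mm and 7.16 degrees, less where a joint would pass 70% of its speed; a pose out of reach is approached as far as the arm can. A call with a gripper value outside its range is refused whole. The fingers move at their own pace and stop on an object; FORCE is the grip in N (left out, the last holds). Time passes only in rows, so rows that repeat a pose let the fingers close. It gives the time, the measured TCP pose, the force, the opening and the grip force at its end, in the units of the state.
- ctrl.read_state(): the state, without advancing time (a new reading comes with each control period).
- ctrl.grab_frame(name): name is "scene" or "side" or "wrist"; returns (picture, depth): 400x640x3 uint8, red, green, blue; 400x640 float32, m along the optical axis (not along the pixel's ray), 0 where there is no reading.
- ctrl.get_calibration(name): a dict with "intrinsics" (3x3 intrinsics, pixels), "distortion" ([k1, k2, p1, p2, k3] as OpenCV has them; the pictures are not rectified), "view" (4x4, takes a point from world to camera coordinates); the wrist camera has in their place "tool_from_camera" (4x4, takes a point from camera to tool coordinates, whose origin is the TCP and whose axes are the flange's). Camera axes: x right, y down, z forward; pixel columns grow to the right and rows downward; lengths in m; the calibration is good to about 2 mm. A picture is of the moment at which its call begins: read the wrist's pose just before it. get_calibration takes no time and is no camera call.
- ctrl.hand_in(): hands the job in; it is judged then, once.
The state is a dict: "time_s": time; "qpos": joint angles; "joint_velocities": joint speeds; "effort": joint torques, N m; "eef_pos": TCP position; "orientation": TCP orientation; "force": force on the tool from outside, world axes, zero at the start; "wrist_torque": the same for the moment, N m; "opening": finger opening in m; "finger_force": force on a finger pad.
Only numpy, scipy, OpenCV 4.12 (cv2) and the standard library are available. Lean on these libraries where they do the work, as an engineer would, in place of code of your own. Each camera call takes 0.05 s, during which the arm holds its last target. There are 200 camera calls.

### The job

Three identical liner cups lie on their sides in line on the cradle's rods. Push them together towards the end stop until all three are nested fully home in one another and against the stop; then swing the keeper arm across behind the stack. Leave the cups lying on the rods and do not disturb the bottle, the jar or the tip box.

Things in the scene. Friction and masses are not known exactly. Their poses are not given: they have to be found in the camera images.
- cradle: Fixed rack: grey base plate 150 x 400 x 12 mm with two steel rods (10 mm thick, 28 mm between centres, tops 35 mm above the bench) along its y, from y = -200 to +180 mm. Upright end-stop plate 90 mm wide, 114 mm high, inner face at y = +165. Origin on the bench, midway between the rods; z up, +y to the stop, +x to the keeper's side (away from the robot). The -y end is open.
- cradle_stop (a point): Point on the inner face of the end stop, above the rods' midline, 65 mm above the bench. Fully home, cup_a's rim is against this face and its origin about 74 mm from it.
- cup_a: Cup nearest the stop; all three alike: aluminium, tapered, 75 mm long, mouth 74 mm across, wall 2.2 mm, flat base 36 mm across bevelled over 12 mm to 58 mm, solid bottom 26 mm thick, about 0.15 kg. Lies on both rods, mouth to the stop. Origin: outer centre of the base, 60 mm above the bench; y along its axis, base to mouth, rising 8 degrees as it lies; rim top 107 mm above the bench.
- cup_b: Middle cup, same shape, origin and axes as cup_a, with a gap between its mouth and cup_a's base. Slides freely along the rods. Pushed from behind, its mouth slides over cup_a's base; fully nested, its origin is 26 mm behind cup_a's.
- cup_c: Last cup, nearest the open end, same shape, origin and axes, with a gap between its mouth and cup_b's base. Slides freely; pushing its base at the height of its origin towards the stop gathers the whole row, each cup over the next. Fully nested, its origin is 26 mm behind cup_b's, near y = +39 mm in the cradle's frame.
- keeper (a joint): Angle of a steel arm 75 mm long, 10 wide, 12 high, turning level 60 mm above the bench on a post at x = +55, y = +22 mm of the cradle. At 0 it points along the cradle's -y, beside the rods (open); at 1.57 rad along -x, across the rods behind the nested stack. Closes clockwise seen from above. Stops at -0.6 and 1.6; light friction holds it where it is left.
- keeper_tip (a point): Free end of the keeper arm, on its centre line at mid height (60 mm above the bench), 75 mm from the pivot.
- reagent: Bystander: amber glass bottle 64 mm across, 150 mm tall; origin at the centre of its underside.
- tipbox: Bystander: open white plastic pipette-tip box 120 x 85 x 50 mm with dividers; origin at the centre of its underside.
- jar: Bystander: clear plastic jar 60 mm across, 70 mm tall; origin at the centre of its underside.

How it is judged:
By the outcome, as a careful person would: the job done as asked, in the order asked, and still so for the second after the job is handed in, with the robot touching nothing.
It also fails if it takes over 48 s, if anything falls off the work surface, if the arm or the gripper's body presses on something with over 40 N, if the wrist force passes 120 N, or if a joint passes its speed limit or range.

## Working session

There is one attempt and no reset: what is moved stays moved. The work goes in short steps, Python scripts to look and compute and a shell command to move; the robot and the scene stay as the last step left them, time stands still between calls to the robot, and variables do not carry over. Pictures are saved under pics/ and viewed, at most 10 in all, crops included, and the job is handed in when it is done.

```bash
mkdir -p pics; ls; python3 - <<'E'
from station import ctrl
import cv2,numpy as np
for n in ("scene","side"):
    p,d=ctrl.grab_frame(n); cv2.imwrite(f"pics/{n}0.png",p[:,:,::-1]); np.savez(f"{n}0.npz",p=p,d=d)
    c=ctrl.get_calibration(n); print(n,{k:np.round(np.array(v),4).tolist() for k,v in c.items()})
s=ctrl.read_state(); print(s, ctrl.tcp_to_grasp)
E
```

```text
pics
scene {'intrinsics': [[452.8106, 0.0, 324.0549], [0.0, 452.8106, 200.9099], [0.0, 0.0, 1.0]], 'distortion': [0.0171, 0.0, 0.0, 0.0, 0.0], 'view': [[0.25, 0.9682, 0.006, -0.1087], [0.6074, -0.152, -0.7797, -0.2501], [-0.754, 0.1986, -0.6261, 1.5596], [0.0, 0.0, 0.0, 1.0]]}
side {'intrinsics': [[368.4548, 0.0, 321.8637], [0.0, 368.4548, 204.3174], [0.0, 0.0, 1.0]], 'distortion': [-0.0823, 0.0, 0.0, 0.0, 0.0], 'view': [[-0.963, -0.2691, -0.0153, 0.4866], [-0.1636, 0.6284, -0.7605, 0.1355], [0.2142, -0.7298, -0.6492, 1.0331], [0.0, 0.0, 0.0, 1.0]]}
{'time_s': 0.1, 'qpos': array([-1.39125904e+00,  3.77999035e-01,  7.97433245e-02,  1.27440805e+00,
        4.91475005e-05,  1.46050813e+00]), 'joint_velocities': array([-1.14181506e-03, -1.05540811e-03,  1.73796167e-03, -2.46769699e-05,
        2.46703929e-03, -9.82260714e-04]), 'effort': array([ 7.92861847e-04, -4.64689314e+01,  2.70584035e+01,  1.21228243e-02,
       -1.67465228e-04,  8.27998235e-06]), 'eef_pos': array([ 0.16424573, -0.5504176 ,  0.2304429 ]), 'orientation': array([-3.10681566e+00, -4.53395274e-01,  2.43768944e-05]), 'force': array([ 0.15699259, -0.14198413, -0.12926038]), 'wrist_torque': array([-0.01034461,  0.02435138, -0.00230509]), 'finger_force': 0.0, 'opening': 0.08543414960533678} 0.0187
```

View pics/scene0.png

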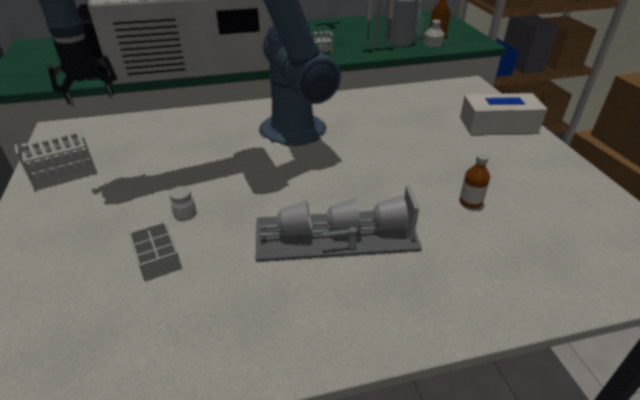

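View pics/side0.png

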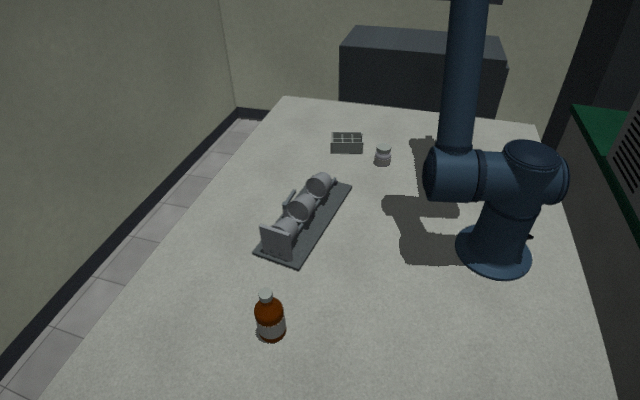

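The scene view shows the cradle at about (257–420, 190–258), with mouths towards the stop at (412,215). The keeper post is at (352,238), the jar at (182,203), the tip box at (156,250) and the bottle at (474,185). The side view agrees. Next I'll turn the depth into a top-down map.

```bash
cat > h.py <<'E'
import numpy as np,cv2
from station import ctrl
def cloud(n,p=None,d=None,fresh=True):
    if fresh: p,d=ctrl.grab_frame(n)
    c=ctrl.get_calibration(n); K=np.array(c["intrinsics"]);V=np.array(c["view"])
    v,u=np.nonzero(d>0)
    q=cv2.undistortPoints(np.stack([u,v],1).astype(float)[:,None],K,np.array(c["distortion"]))[:,0]
    z=d[v,u]; X=np.c_[q*z[:,None],z]
    return (X-V[:3,3])@V[:3,:3], np.stack([u,v],1)
E
python3 - <<'E'
from h import *
P=[]
for n in("scene","side"):
    f=np.load(n+"0.npz"); X,_=cloud(n,f["p"],f["d"],False)
    t=X[(np.abs(X[:,2])<.02)&(X[:,0]>.2)&(X[:,0]<.9)&(abs(X[:,1])<.5)]; print(n,"table z",np.median(t[:,2]),len(t))
    m=(X[:,2]>.006)&(X[:,2]<.2)&(X[:,0]>.15)&(X[:,0]<.9)&(abs(X[:,1])<.6); Y=X[m]
    g=np.zeros((600,600),np.uint8); np.maximum.at(g,((Y[:,0]-.15)*500).astype(int).clip(0,599)*0+((Y[:,0]-.15)*500).astype(int).clip(0,599),0) if 0 else None
    ij=np.c_[((Y[:,0]-.15)*500).astype(int),((Y[:,1]+.6)*500).astype(int)]
    g[ij[:,0],ij[:,1]]=255; g=cv2.morphologyEx(g,cv2.MORPH_CLOSE,np.ones((5,5)))
    k,l,s,c=cv2.connectedComponentsWithStats(g)
    for i in range(1,k):
        if s[i,4]<100: continue
        idx=l[ij[:,0],ij[:,1]]==i; Q=Y[idx]
        print(n,s[i,4],"c",np.round(np.median(Q,0),3),"min",Q.min(0).round(3),"max",Q.max(0).round(3), cv2.minAreaRect(Q[:,:2].astype(np.float32)))
E
```

```text
scene table z 0.0012398933111466691 77704
scene 323 c [0.184 0.58  0.055] min [0.15  0.567 0.006] max [0.199 0.6   0.095] ((0.17439326643943787, 0.5837173461914062), (0.03240432217717171, 0.048523690551519394), 89.70499420166016)
scene 692 c [ 0.393 -0.365  0.049] min [ 0.347 -0.403  0.006] max [ 0.406 -0.334  0.076] ((0.37740135192871094, -0.36463892459869385), (0.06412920355796814, 0.058670416474342346), 64.77290344238281)
scene 10028 c [0.585 0.001 0.028] min [ 0.45  -0.207  0.006] max [0.661 0.196 0.118] ((0.5569749474525452, 0.000523492693901062), (0.4006785750389099, 0.15547849237918854), 80.76593780517578)
scene 1075 c [ 0.538 -0.432  0.035] min [ 0.456 -0.486  0.006] max [ 0.595 -0.378  0.057] ((0.5247789025306702, -0.4328818917274475), (0.1261388063430786, 0.08479338139295578), 13.748856544494629)
scene 346 c [ 0.492 -0.028  0.014] min [ 0.473 -0.052  0.01 ] max [ 0.509 -0.004  0.018] ((0.4902254045009613, -0.02784215286374092), (0.04560162127017975, 0.03310365229845047), 84.60366821289062)
scene 285 c [0.512 0.095 0.014] min [0.492 0.076 0.011] max [0.53  0.116 0.018] ((0.5
[... 1185 characters left out ...]
7 -0.454  0.054] ((0.532343864440918, -0.46966981887817383), (0.11067120730876923, 0.024844326078891754), 8.204825401306152)
side 676 c [0.505 0.41  0.096] min [0.482 0.368 0.006] max [0.547 0.427 0.154] ((0.5122472047805786, 0.39957642555236816), (0.06517274677753448, 0.052799396216869354), 27.12006378173828)
side 163 c [ 0.607 -0.11   0.013] min [ 0.587 -0.141  0.009] max [ 0.617 -0.081  0.017] ((0.6004173159599304, -0.10906298458576202), (0.05973564833402634, 0.026970569044351578), 80.51200866699219)
side 318 c [0.613 0.023 0.06 ] min [ 0.605 -0.054  0.01 ] max [0.64  0.05  0.071] ((0.6138361692428589, 0.0010509863495826721), (0.10931011289358139, 0.028312450274825096), 74.15386962890625)
```

```bash
python3 - <<'E'
from h import *
A=[]
for n in("scene","side"):
    f=np.load(n+"0.npz"); X,_=cloud(n,f["p"],f["d"],False); X=X-[0,0,.0012]
    m=(X[:,2]>.008)&(X[:,2]<.016)&(X[:,0]>.43)&(X[:,0]<.68)&(abs(X[:,1])<.22); r=cv2.minAreaRect(X[m][:,:2].astype(np.float32)); print(n,r)
    A.append(X)
X=np.vstack(A); m=(X[:,2]>.008)&(X[:,2]<.016)&(X[:,0]>.43)&(X[:,0]<.68)&(abs(X[:,1])<.22); r=cv2.minAreaRect(X[m][:,:2].astype(np.float32)); print(r)
th=np.deg2rad(r[2]-90); R=np.array([[np.cos(th),-np.sin(th)],[np.sin(th),np.cos(th)]])
for Y,n in zip(A,("scene","side")):
    q=(Y[:,:2]-np.array(r[0]))@R; z=Y[:,2]
    s=(z>.065)&(z<.112)&(q[:,1]>.13)&(q[:,1]<.2)&(abs(q[:,0])<.06)
    b=(z>.085)&(z<.125)&(abs(q[:,1])<.2)&(abs(q[:,0])<.06)
    h,e=np.histogram(q[b,1],np.arange(-.2,.205,.005)); 
    print(n,"y: maxz by slice");print([(round(e[i]*1000),int(1000*z[b][(q[b,1]>=e[i])&(q[b,1]<e[i+1])].max())) for i in range(len(h)) if h[i]])
    ro=(z>.030)&(z<.038)&(abs(q[:,0])<.05)&(q[:,1]<-.0); print("rods x",np.histogram(q[ro,0],np.arange(-.03,.031,.004)))
    k=(z>.05)&(z<.07)&(q[:,0]>.038)&(q[:,0]<.13); print("keeper",len(q[k]),q[k].min(0),q[k].max(0),cv2.minAreaRect(q[k].astype(np.float32)) )
    im=np.zeros((300,460),np.uint8); o=np.argsort(z); i=((q[o]+[.15,.23])*1000).astype(int); ok=(i>=0).all(1)&(i[:,0]<300)&(i[:,1]<460)&(z[o]>.005)
    im[i[ok,0],i[ok,1]]=(z[o][ok]*2000).clip(0,255); cv2.imwrite("pics/top_%s.png"%n,cv2.applyColorMap(cv2.dilate(im,np.ones((2,2))),cv2.COLORMAP_JET)); 
a=np.vstack([cv2.imread("pics/top_scene.png"),cv2.imread("pics/top_side.png")]); cv2.imwrite("pics/top.png",a[:, :])
E
```

```text
scene ((0.5553635358810425, 0.0006705671548843384), (0.4002590775489807, 0.15478909015655518), 81.21308135986328)
side ((0.555899441242218, -0.0009418725967407227), (0.4038243889808655, 0.1506657600402832), 81.06166076660156)
((0.5550622344017029, -0.0007305443286895752), (0.4038248360157013, 0.15477851033210754), 81.17168426513672)
scene y: maxz by slice
[(-140, 86), (-135, 91), (-130, 93), (-125, 95), (-120, 96), (-115, 95), (-110, 100), (-105, 99), (-100, 101), (-95, 103), (-90, 104), (-85, 105), (-80, 107), (-75, 108), (-70, 86), (-15, 91), (-10, 92), (-5, 93), (0, 94), (5, 96), (10, 99), (15, 99), (20, 101), (25, 102), (30, 104), (35, 105), (40, 106), (45, 106), (50, 95), (95, 87), (100, 91), (105, 94), (110, 94), (115, 95), (120, 96), (125, 98), (130, 100), (135, 102), (140, 102), (145, 105), (150, 107), (155, 109), (160, 109), (170, 110), (175, 117), (180, 117), (185, 116)]
rods x (array([  8,  13,  15,  27,  82,  35,  19,   7,   9,  15,  64, 140,  62,
        15,   7]), array([-0.03 , -0.026, -0.022, -0.018, -0.014, -0.01 , -0.006, -0.002,
        0.002,  0.006,  0.01 ,  0.01
[... 432 characters left out ...]
(0, 94), (5, 96), (10, 97), (15, 98), (20, 99), (25, 101), (30, 102), (35, 103), (40, 106), (45, 108), (50, 98), (100, 90), (105, 92), (110, 93), (115, 95), (120, 95), (125, 97), (130, 99), (135, 100), (140, 101), (145, 103), (150, 104), (155, 106), (160, 107), (170, 112), (175, 115), (180, 116), (185, 116)]
rods x (array([ 3,  1,  6, 37, 19, 15, 17, 17, 17, 21, 11, 11,  8,  8,  7]), array([-0.03 , -0.026, -0.022, -0.018, -0.014, -0.01 , -0.006, -0.002,
        0.002,  0.006,  0.01 ,  0.014,  0.018,  0.022,  0.026,  0.03 ]))
keeper 193 [ 0.03914711 -1.24033058] [0.12944726 0.18742176] ((0.08430139720439911, -0.5264410376548767), (0.08984915167093277, 1.427754282951355), 0.018453767523169518)
```

View pics/top.png

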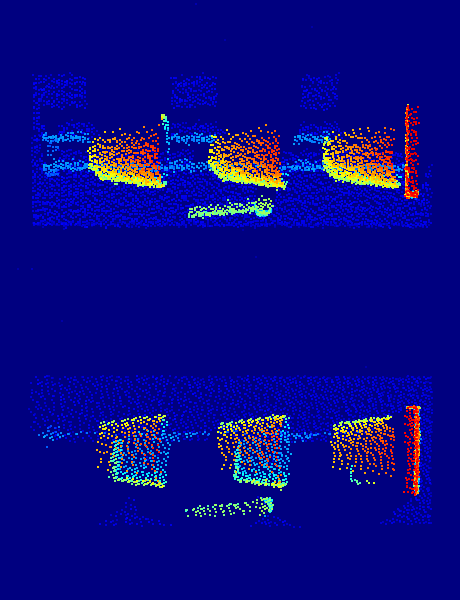

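The map's columns run along the cradle's y and its rows along x. The stop is near column 405–415, the cups start near columns 88, 208 and 323, and the keeper pivot is near (265,207) with its arm almost at 0. The plate's yaw is −8.83°, and the stop, rods and pivot put the cradle origin about 9.5 mm towards the stop from the plate centre, at (0.557, 0.0086). I'll shut the fingers, turn the tool and travel to behind cup_c.

```bash
python3 -m jog '[{"grip":0,"tx":0.028,"ty":0.0275,"wz":-6},{"grip":0,"tx":0.056,"ty":0.055,"wz":-12},{"grip":0,"tx":0.084,"ty":0.0825,"wz":-18},{"grip":0,"tx":0.112,"ty":0.11,"wz":-24},{"grip":0,"tx":0.14,"ty":0.1375,"wz":-25.4}]' 20
python3 -m jog '[{"tx":0.028,"ty":0.0275},{"tx":0.056,"ty":0.055},{"tx":0.084,"ty":0.0825},{"tx":0.112,"ty":0.11},{"tx":0.14,"ty":0.1375}]'
python3 -m jog '[{"tx":0.028,"ty":0.0275,"wx":5,"wy":-0.8},{"tx":0.056,"ty":0.055,"wx":10,"wy":-1.5},{"tx":0.0815,"ty":0.080,"wx":13.8,"wy":-2.1},{"tx":0.0815,"ty":0.080,"tz":-0.03,"wx":13.8,"wy":-2.1},{"tx":0.0815,"ty":0.080,"tz":-0.06,"wx":13.8,"wy":-2.1}]'
python3 - <<'E'
from h import *
from scipy.spatial.transform import Rotation as R
s=ctrl.read_state(); print(s["qpos"].round(2)); print(R.from_rotvec(s["orientation"]).as_matrix().round(3))
E
```

```text
[-1.39  0.38  0.08  1.27  0.    1.46]
[[ 0.958  0.286 -0.   ]
 [ 0.286 -0.958  0.002]
 [ 0.    -0.002 -1.   ]]$[0]: bad value
$[0]: bad value
$[0]: bad value
```

```bash
python3 -m jog '[{"grip":0,"tx":0.028,"ty":0.0275,"tz":0,"wx":0,"wy":0,"wz":-6},{"grip":0,"tx":0.056,"ty":0.055,"tz":0,"wx":0,"wy":0,"wz":-12},{"grip":0,"tx":0.084,"ty":0.0825,"tz":0,"wx":0,"wy":0,"wz":-18},{"grip":0,"tx":0.112,"ty":0.11,"tz":0,"wx":0,"wy":0,"wz":-24},{"grip":0,"tx":0.14,"ty":0.1375,"tz":0,"wx":0,"wy":0,"wz":-25.4}]' 20
```

```text
time_s: 0.52
eef_pos: [0.305, -0.4118, 0.2309]
orientation: [-3.131, 0.248, 0.001]
force: [0.2, -0.6, -0.1]
opening: 0.0257
finger_force: 0.0
```

```bash

python3 -m jog '[{"grip":0,"tx":0.028,"ty":0.0275,"tz":0,"wx":0,"wy":0,"wz":0},{"grip":0,"tx":0.056,"ty":0.055,"tz":0,"wx":0,"wy":0,"wz":0},{"grip":0,"tx":0.084,"ty":0.0825,"tz":0,"wx":0,"wy":0,"wz":0},{"grip":0,"tx":0.112,"ty":0.11,"tz":0,"wx":0,"wy":0,"wz":0},{"grip":0,"tx":0.14,"ty":0.1375,"tz":0,"wx":0,"wy":0,"wz":0}]'
python3 -m jog '[{"grip":0,"tx":0.028,"ty":0.0275,"tz":0,"wx":5,"wy":-0.8,"wz":0},{"grip":0,"tx":0.056,"ty":0.055,"tz":0,"wx":10,"wy":-1.5,"wz":0},{"grip":0,"tx":0.0815,"ty":0.080,"tz":0,"wx":13.8,"wy":-2.1,"wz":0},{"grip":0,"tx":0.0815,"ty":0.080,"tz":-0.03,"wx":13.8,"wy":-2.1,"wz":0},{"grip":0,"tx":0.0815,"ty":0.080,"tz":-0.06,"wx":13.8,"wy":-2.1,"wz":0}]'
python3 - <<'E'
from h import *
from scipy.spatial.transform import Rotation as R
s=ctrl.read_state(); print(s["qpos"].round(2)); print(R.from_rotvec(s["orientation"]).as_matrix().round(3))
for n in ("scene","side"):
    p,d=ctrl.grab_frame(n); cv2.imwrite(f"pics/{n}1.png",p[:,:,::-1])
a=cv2.resize(cv2.imread("pics/scene1.png")[120:290,200:460],None,fx=2,fy=2); cv2.imwrite("pics/s1.png",a)
E
```

```text
time_s: 0.93
eef_pos: [0.4451, -0.2742, 0.231]
orientation: [-3.132, 0.241, 0.001]
force: [0.6, -1.3, -0.1]
opening: 0.0001
finger_force: 0.0
time_s: 1.35
eef_pos: [0.5283, -0.1963, 0.1713]
orientation: [-2.892, 0.219, -0.031]
force: [0.3, 0.6, -0.6]
opening: 0.0004
finger_force: 0.0
[-0.59  0.45  0.01  1.23  0.22  2.69]
[[ 0.989 -0.146  0.039]
 [-0.151 -0.96   0.237]
 [ 0.003 -0.24  -0.971]]
```

```bash

python3 -m jog '[{"grip":0,"tx":0,"ty":0,"tz":0,"wx":-0.27,"wy":-1.66,"wz":6.8},{"grip":0,"tx":0,"ty":0,"tz":0,"wx":-0.54,"wy":-3.32,"wz":13.6},{"grip":0,"tx":0,"ty":0,"tz":0,"wx":-0.81,"wy":-4.97,"wz":20.4},{"grip":0,"tx":0,"ty":0,"tz":0,"wx":-1.08,"wy":-6.63,"wz":27.2},{"grip":0,"tx":-0.003,"ty":0,"tz":-0.01,"wx":-1.36,"wy":-8.28,"wz":34}]'
python3 -m jog '[{"grip":0,"tx":0,"ty":0,"tz":0,"wx":-0.27,"wy":-1.66,"wz":6.8},{"grip":0,"tx":0,"ty":0,"tz":0,"wx":-0.54,"wy":-3.32,"wz":13.6},{"grip":0,"tx":0,"ty":0,"tz":0,"wx":-0.81,"wy":-4.97,"wz":20.4},{"grip":0,"tx":0,"ty":0,"tz":-0.015,"wx":-1.08,"wy":-6.63,"wz":27.2},{"grip":0,"tx":0,"ty":0,"tz":-0.03,"wx":-1.36,"wy":-8.28,"wz":34}]'
python3 -m jog '[{"grip":0,"tx":0,"ty":0,"tz":0,"wx":-0.27,"wy":-1.66,"wz":6.8},{"grip":0,"tx":0,"ty":0,"tz":-0.02,"wx":-0.54,"wy":-3.32,"wz":13.6},{"grip":0,"tx":0,"ty":0,"tz":-0.04,"wx":-0.78,"wy":-4.8,"wz":19.5},{"grip":0,"tx":0,"ty":0,"tz":-0.06,"wx":-0.78,"wy":-4.8,"wz":19.5},{"grip":0,"tx":0,"ty":0,"tz":-0.073,"wx":-0.78,"wy":-4.8,"wz":19.5}]'
python3 - <<'E'
from h import *
from scipy.spatial.transform import Rotation as R
s=ctrl.read_state(); print(s["qpos"].round(2)); print(R.from_rotvec(s["orientation"]).as_matrix().round(3))
for n in ("scene","side"):
    p,d=ctrl.grab_frame(n); cv2.imwrite(f"pics/{n}1.png",p[:,:,::-1])
    a=p[120:290,200:460] if n=="scene" else p[130:300,220:480]
    cv2.imwrite(f"pics/c_{n}.png",cv2.resize(a[:,:,::-1],None,fx=2,fy=1.7)) 
cv2.imwrite("pics/s1.png",np.vstack([cv2.imread("pics/c_scene.png"),cv2.imread("pics/c_side.png")]))
E
```

```text
time_s: 1.87
eef_pos: [0.5244, -0.1971, 0.1647]
orientation: [-2.839, -0.671, -0.137]
force: [0.9, -0.6, 0.6]
opening: -0.0
finger_force: 0.0
time_s: 2.28
eef_pos: [0.524, -0.1972, 0.1337]
orientation: [-2.536, -1.511, -0.229]
force: [-0.2, -0.2, 0.4]
opening: -0.0003
finger_force: 0.0
time_s: 2.7
eef_pos: [0.5225, -0.1962, 0.0582]
orientation: [-2.257, -1.938, -0.273]
force: [-0.1, 0.2, -0.7]
opening: 0.0003
finger_force: 0.0
[-0.59  0.52 -0.18  0.97  0.22  1.12]
[[ 0.147  0.988  0.037]
 [ 0.96  -0.151  0.234]
 [ 0.237  0.002 -0.971]]
```

View pics/s1.png

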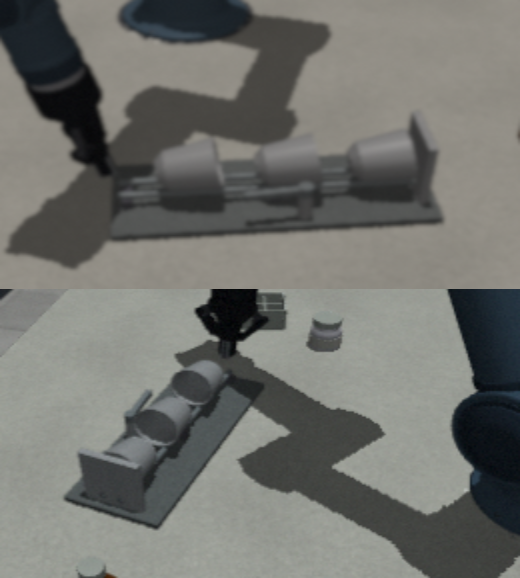

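The crop shows the finger tips behind the open end at (105,168) in the upper view, in line with the cups and with nothing touched. Next I push along the cradle's +y.

```bash

python3 -m jog '[{"grip":0,"tx":0.0037,"ty":0.0075,"tz":0,"wx":0,"wy":0,"wz":0},{"grip":0,"tx":0.0049,"ty":0.0154,"tz":0,"wx":0,"wy":0,"wz":0},{"grip":0,"tx":0.0061,"ty":0.0233,"tz":0,"wx":0,"wy":0,"wz":0},{"grip":0,"tx":0.0073,"ty":0.0312,"tz":0,"wx":0,"wy":0,"wz":0},{"grip":0,"tx":0.0080,"ty":0.0356,"tz":0,"wx":0,"wy":0,"wz":0}]'
python3 -m jog '[{"grip":0,"tx":0.0008,"ty":0.0049,"tz":0,"wx":0,"wy":0,"wz":0},{"grip":0,"tx":0.0015,"ty":0.0099,"tz":0,"wx":0,"wy":0,"wz":0},{"grip":0,"tx":0.0023,"ty":0.0148,"tz":0,"wx":0,"wy":0,"wz":0},{"grip":0,"tx":0.0031,"ty":0.0198,"tz":0,"wx":0,"wy":0,"wz":0},{"grip":0,"tx":0.0038,"ty":0.0247,"tz":0,"wx":0,"wy":0,"wz":0}]'
python3 -m jog '[{"grip":0,"tx":0.0008,"ty":0.0049,"tz":0,"wx":0,"wy":0,"wz":0},{"grip":0,"tx":0.0015,"ty":0.0099,"tz":0,"wx":0,"wy":0,"wz":0},{"grip":0,"tx":0.0023,"ty":0.0148,"tz":0,"wx":0,"wy":0,"wz":0},{"grip":0,"tx":0.0031,"ty":0.0198,"tz":0,"wx":0,"wy":0,"wz":0},{"grip":0,"tx":0.0038,"ty":0.0247,"tz":0,"wx":0,"wy":0,"wz":0}]'
python3 - <<'E'
from h import *
for n in ("scene","side"):
    p,d=ctrl.grab_frame(n)
    a=p[120:290,200:460] if n=="scene" else p[130:300,220:480]
    cv2.imwrite(f"pics/c_{n}.png",cv2.resize(a[:,:,::-1],None,fx=2,fy=1.7)) 
cv2.imwrite("pics/s2.png",np.vstack([cv2.imread("pics/c_scene.png"),cv2.imread("pics/c_side.png")]))
E
```

```text
time_s: 3.22
eef_pos: [0.5313, -0.1591, 0.0592]
orientation: [-2.256, -1.94, -0.274]
force: [0.2, -0.4, 0.5]
opening: 0.0002
finger_force: 0.0
time_s: 3.63
eef_pos: [0.5349, -0.1357, 0.0584]
orientation: [-2.257, -1.939, -0.273]
force: [0.4, -1.1, 0.5]
opening: 0.0003
finger_force: 0.5
time_s: 4.05
eef_pos: [0.5386, -0.1106, 0.0584]
orientation: [-2.257, -1.939, -0.273]
force: [-0.2, -2.5, 0.9]
opening: 0.0001
finger_force: 0.7
```

View pics/s2.png

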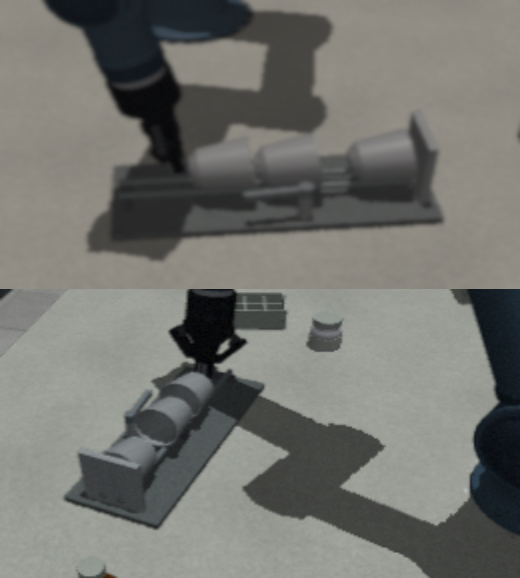

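The crop shows the finger on cup_c's base at (185,165). Cup_c is sliding upright and is just reaching cup_b at (255,160), and cup_a has not moved. I'll keep pushing.

```bash

python3 -m jog '[{"grip":0,"tx":0.0008,"ty":0.0049,"tz":0,"wx":0,"wy":0,"wz":0},{"grip":0,"tx":0.0015,"ty":0.0099,"tz":0,"wx":0,"wy":0,"wz":0},{"grip":0,"tx":0.0023,"ty":0.0148,"tz":0,"wx":0,"wy":0,"wz":0},{"grip":0,"tx":0.0031,"ty":0.0198,"tz":0,"wx":0,"wy":0,"wz":0},{"grip":0,"tx":0.0038,"ty":0.0247,"tz":0,"wx":0,"wy":0,"wz":0}]'
python3 -m jog '[{"grip":0,"tx":0.0008,"ty":0.0049,"tz":0,"wx":0,"wy":0,"wz":0},{"grip":0,"tx":0.0015,"ty":0.0099,"tz":0,"wx":0,"wy":0,"wz":0},{"grip":0,"tx":0.0023,"ty":0.0148,"tz":0,"wx":0,"wy":0,"wz":0},{"grip":0,"tx":0.0031,"ty":0.0198,"tz":0,"wx":0,"wy":0,"wz":0},{"grip":0,"tx":0.0038,"ty":0.0247,"tz":0,"wx":0,"wy":0,"wz":0}]'
python3 -m jog '[{"grip":0,"tx":0.0008,"ty":0.0049,"tz":0,"wx":0,"wy":0,"wz":0},{"grip":0,"tx":0.0015,"ty":0.0099,"tz":0,"wx":0,"wy":0,"wz":0},{"grip":0,"tx":0.0023,"ty":0.0148,"tz":0,"wx":0,"wy":0,"wz":0},{"grip":0,"tx":0.0031,"ty":0.0198,"tz":0,"wx":0,"wy":0,"wz":0},{"grip":0,"tx":0.0038,"ty":0.0247,"tz":0,"wx":0,"wy":0,"wz":0}]'
python3 -m jog '[{"grip":0,"tx":0.0008,"ty":0.0049,"tz":0,"wx":0,"wy":0,"wz":0},{"grip":0,"tx":0.0015,"ty":0.0099,"tz":0,"wx":0,"wy":0,"wz":0},{"grip":0,"tx":0.0023,"ty":0.0148,"tz":0,"wx":0,"wy":0,"wz":0},{"grip":0,"tx":0.0031,"ty":0.0198,"tz":0,"wx":0,"wy":0,"wz":0},{"grip":0,"tx":0.0038,"ty":0.0247,"tz":0,"wx":0,"wy":0,"wz":0}]'
python3 - <<'E'
from h import *
for n in ("scene","side"):
    p,d=ctrl.grab_frame(n)
    a=p[120:290,200:460] if n=="scene" else p[130:300,220:480]
    cv2.imwrite(f"pics/c_{n}.png",cv2.resize(a[:,:,::-1],None,fx=2,fy=1.7)) 
cv2.imwrite("pics/s3.png",np.vstack([cv2.imread("pics/c_scene.png"),cv2.imread("pics/c_side.png")]))
E
```

```text
time_s: 4.57
eef_pos: [0.5422, -0.086, 0.0583]
orientation: [-2.257, -1.938, -0.273]
force: [0.0, -1.5, -0.5]
opening: -0.0001
finger_force: 0.8
time_s: 4.98
eef_pos: [0.546, -0.0611, 0.0583]
orientation: [-2.256, -1.938, -0.273]
force: [-0.4, -1.3, 0.4]
opening: -0.0002
finger_force: 0.8
time_s: 5.4
eef_pos: [0.55, -0.0366, 0.0584]
orientation: [-2.257, -1.938, -0.273]
force: [0.1, -2.3, 0.1]
opening: -0.0004
finger_force: 1.2
time_s: 5.82
eef_pos: [0.5538, -0.012, 0.0584]
orientation: [-2.257, -1.939, -0.273]
force: [-1.1, -4.2, 0.7]
opening: -0.0001
finger_force: 2.0
```

View pics/s3.png

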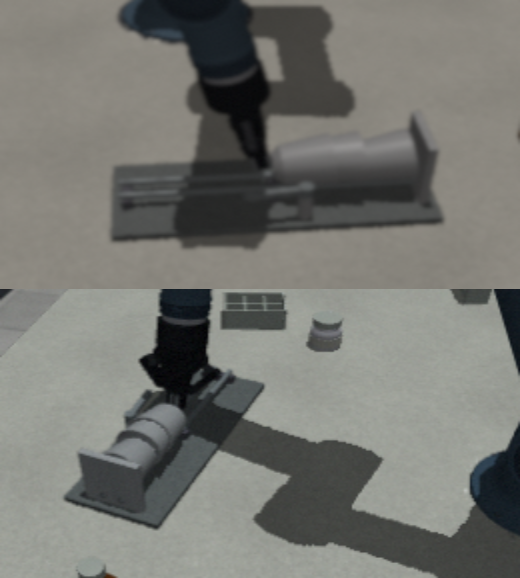

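The crop shows all three cups nesting, with the stack from (275,155) to the stop at (420,150) and everything lying on the rods. About 45–50 mm remains.

```bash

python3 -m jog '[{"grip":0,"tx":0.0008,"ty":0.0049,"tz":0,"wx":0,"wy":0,"wz":0},{"grip":0,"tx":0.0015,"ty":0.0099,"tz":0,"wx":0,"wy":0,"wz":0},{"grip":0,"tx":0.0023,"ty":0.0148,"tz":0,"wx":0,"wy":0,"wz":0},{"grip":0,"tx":0.0031,"ty":0.0198,"tz":0,"wx":0,"wy":0,"wz":0},{"grip":0,"tx":0.0038,"ty":0.0247,"tz":0,"wx":0,"wy":0,"wz":0}]'
python3 -m jog '[{"grip":0,"tx":0.0004,"ty":0.0025,"tz":0,"wx":0,"wy":0,"wz":0},{"grip":0,"tx":0.0008,"ty":0.0049,"tz":0,"wx":0,"wy":0,"wz":0},{"grip":0,"tx":0.0012,"ty":0.0074,"tz":0,"wx":0,"wy":0,"wz":0},{"grip":0,"tx":0.0015,"ty":0.0099,"tz":0,"wx":0,"wy":0,"wz":0}]'
python3 -m jog '[{"grip":0,"tx":0.0003,"ty":0.002,"tz":0,"wx":0,"wy":0,"wz":0},{"grip":0,"tx":0.0006,"ty":0.004,"tz":0,"wx":0,"wy":0,"wz":0}]'

```

```text
time_s: 6.33
eef_pos: [0.5575, 0.0124, 0.0584]
orientation: [-2.258, -1.938, -0.273]
force: [-0.9, -5.8, 1.4]
opening: -0.0003
finger_force: 2.6
time_s: 6.67
eef_pos: [0.5591, 0.0221, 0.0584]
orientation: [-2.258, -1.939, -0.273]
force: [-1.4, -6.1, 1.6]
opening: -0.0001
finger_force: 2.7
time_s: 6.83
eef_pos: [0.5596, 0.026, 0.0584]
orientation: [-2.258, -1.939, -0.272]
force: [-1.6, -5.9, 2.6]
opening: -0.0004
finger_force: 2.8
```

```bash

for i in 1 2; do python3 -m jog '[{"grip":0,"tx":0.0003,"ty":0.002,"tz":0,"wx":0,"wy":0,"wz":0},{"grip":0,"tx":0.0006,"ty":0.004,"tz":0,"wx":0,"wy":0,"wz":0}]' | grep -E "eef|^force"; done
```

```text
eef_pos: [0.5602, 0.0299, 0.0584]
force: [-2.2, -5.7, 2.0]
eef_pos: [0.5608, 0.0337, 0.0584]
force: [-1.1, -6.5, 3.1]
```

```bash

python3 -m jog '[{"grip":0,"tx":0.0003,"ty":0.0015,"tz":0,"wx":0,"wy":0,"wz":0},{"grip":0,"tx":0.0005,"ty":0.003,"tz":0,"wx":0,"wy":0,"wz":0}]' | grep -E "eef|^force"
python3 -m jog '[{"grip":0,"tx":0.0002,"ty":0.001,"tz":0,"wx":0,"wy":0,"wz":0},{"grip":0,"tx":0.0003,"ty":0.002,"tz":0,"wx":0,"wy":0,"wz":0}]' | grep -E "eef|^force"
```

```text
eef_pos: [0.5612, 0.0345, 0.0584]
force: [-3.7, -16.6, 6.3]
eef_pos: [0.5613, 0.0347, 0.0584]
force: [-5.0, -20.0, 8.1]
```

```bash
python3 - <<'E'
from h import *
for n in ("scene","side"):
    p,d=ctrl.grab_frame(n)
    a=p[160:260,320:440] if n=="scene" else p[170:290,240:360]
    cv2.imwrite(f"pics/c_{n}.png",cv2.resize(a[:,:,::-1],(480,300),interpolation=cv2.INTER_CUBIC)) 
cv2.imwrite("pics/s4.png",np.vstack([cv2.imread("pics/c_scene.png"),cv2.imread("pics/c_side.png")]))
E
```

```text
(no output)
```

View pics/s4.png

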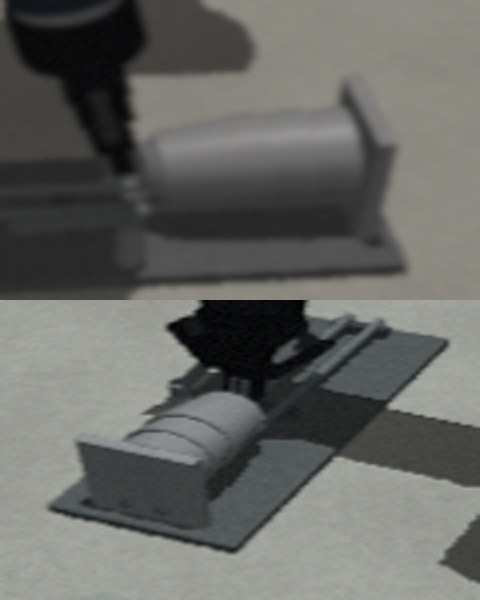

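The crop shows the stack between the finger at (135,170) and the stop at (350,150), with two evenly spaced rim steps, and the force has risen sharply. I'll press a little harder to be sure it is seated, then back off.

```bash

python3 -m jog '[{"grip":0,"tx":0.0002,"ty":0.001,"tz":0,"wx":0,"wy":0,"wz":0},{"grip":0,"tx":0.0003,"ty":0.002,"tz":0,"wx":0,"wy":0,"wz":0},{"grip":0,"tx":0.0005,"ty":0.003,"tz":0,"wx":0,"wy":0,"wz":0},{"grip":0,"tx":0.0005,"ty":0.003,"tz":0,"wx":0,"wy":0,"wz":0}]' | grep -E "eef|^force"
python3 -m jog '[{"grip":0,"tx":-0.0008,"ty":-0.005,"tz":0,"wx":0,"wy":0,"wz":0},{"grip":0,"tx":-0.003,"ty":-0.0198,"tz":0,"wx":0,"wy":0,"wz":0},{"grip":0,"tx":-0.0077,"ty":-0.0494,"tz":0,"wx":0,"wy":0,"wz":0},{"grip":0,"tx":-0.0115,"ty":-0.0741,"tz":0.02,"wx":0,"wy":0,"wz":0},{"grip":0,"tx":-0.0115,"ty":-0.0741,"tz":0.055,"wx":0,"wy":0,"wz":0}]'
python3 -m jog '[{"grip":0,"tx":0,"ty":0,"tz":0.03,"wx":-6.5,"wy":1,"wz":0},{"grip":0,"tx":0,"ty":0,"tz":0.04,"wx":-13,"wy":2.0,"wz":0},{"grip":0,"tx":0,"ty":0,"tz":0.04,"wx":-13.6,"wy":2.1,"wz":0}]'
cat > m.py <<'E'
from h import *
O=np.array([.557,.0086]); th=np.deg2rad(-8.83); R2=np.array([[np.cos(th),-np.sin(th)],[np.sin(th),np.cos(th)]])
def toC(X): return np.c_[(X[:,:2]-O)@R2,X[:,2]-.0012]
def arm(q): return q[(q[:,2]>.056)&(q[:,2]<.08)&(abs(q[:,0])<.1)&(q[:,1]>-.08)&(q[:,1]<.034)]
E
python3 - <<'E'
from m import *
for n in("scene","side"):
    X,uv=cloud(n); q=toC(X)
    b=(q[:,2]>.08)&(q[:,2]<.125)&(abs(q[:,1])<.2)&(abs(q[:,0])<.05)
    print(n,[(y,int(1000*q[b&(q[:,1]>=y/1e3)&(q[:,1]<(y+3)/1e3),2].max(initial=0))) for y in range(24,180,3)])
    k=arm(q); k=k[k[:,0]>.035]; print(cv2.minAreaRect(k[:,:2].astype(np.float32)*1000),k.min(0),k.max(0),np.percentile(k[:,2],[50,90]))
s=ctrl.read_state(); print(toC(s["eef_pos"][None]),s["eef_pos"],s["qpos"].round(2),s["force"].round(1))
E
```

```text
eef_pos: [0.5616, 0.0349, 0.0585]
force: [-7.7, -26.1, 10.8]
time_s: 8.35
eef_pos: [0.5469, -0.0331, 0.11]
orientation: [-2.256, -1.929, -0.267]
force: [0.4, 0.2, -0.4]
opening: 0.0002
finger_force: 0.0
time_s: 8.6
eef_pos: [0.5536, -0.0286, 0.1574]
orientation: [2.373, 2.048, 0.01]
force: [0.9, 1.0, -0.1]
opening: -0.0003
finger_force: 0.0
scene [(24, 0), (27, 0), (30, 0), (33, 0), (36, 84), (39, 87), (42, 91), (45, 92), (48, 92), (51, 92), (54, 93), (57, 95), (60, 97), (63, 96), (66, 97), (69, 98), (72, 98), (75, 99), (78, 100), (81, 102), (84, 101), (87, 103), (90, 103), (93, 105), (96, 105), (99, 104), (102, 106), (105, 106), (108, 104), (111, 105), (114, 104), (117, 106), (120, 104), (123, 109), (126, 108), (129, 108), (132, 109), (135, 105), (138, 107), (141, 106), (144, 106), (147, 108), (150, 107), (153, 108), (156, 109), (159, 109), (162, 81), (165, 116), (168, 116), (171, 116), (174, 116), (177, 115)]
((56.822265625, -9.293159484863281), (17.757617950439453, 83.487060546875), 3.3646492958068848) [ 0.04623442 -0.05066466  0.05600486] [0.06789721 0.03244092 0.07191342] [0.065
[... 226 characters left out ...]
, (87, 101), (90, 103), (93, 102), (96, 104), (99, 103), (102, 106), (105, 104), (108, 101), (111, 103), (114, 102), (117, 104), (120, 104), (123, 105), (126, 106), (129, 106), (132, 106), (135, 104), (138, 104), (141, 104), (144, 105), (147, 105), (150, 106), (153, 108), (156, 108), (159, 108), (162, 109), (165, 114), (168, 115), (171, 115), (174, 116), (177, 114)]
((60.28927230834961, -10.241077423095703), (18.20669937133789, 84.89044952392578), 7.961725234985352) [ 0.04646845 -0.05328961  0.05642033] [0.06573236 0.03221048 0.06930019] [0.06495284 0.06757067]
[[-0.00046986 -0.03859724  0.15200051]] [ 0.55061091 -0.02946766  0.15320051] [-0.17  0.36 -0.15  1.06  0.    1.55] [-1.  -0.2 -0.5]
```

The rim steps are near y = 108, 134 and 161 mm, with 26 mm spacing, and cup_c's base is near 38 mm, so the stack is fully home. The keeper angle is about −0.1. Now I'll plan the sweep.

```bash

python3 -m jog '[{"grip":0,"tx":0.032,"ty":-0.003,"tz":0,"wx":0,"wy":0,"wz":0},{"grip":0,"tx":0.064,"ty":-0.005,"tz":0,"wx":0,"wy":0,"wz":0},{"grip":0,"tx":0.0954,"ty":-0.0075,"tz":0,"wx":0,"wy":0,"wz":0},{"grip":0,"tx":0.0954,"ty":-0.0075,"tz":-0.035,"wx":0,"wy":0,"wz":0},{"grip":0,"tx":0.0954,"ty":-0.0075,"tz":-0.07,"wx":0,"wy":0,"wz":0}]'
python3 -m jog '[{"grip":0,"tx":0,"ty":0,"tz":-0.02,"wx":0,"wy":0,"wz":0},{"grip":0,"tx":0,"ty":0,"tz":-0.035,"wx":0,"wy":0,"wz":0},{"grip":0,"tx":0,"ty":0,"tz":-0.035,"wx":0,"wy":0,"wz":0}]'
python3 - <<'E'
from m import *
s=ctrl.read_state(); e=s["eef_pos"]; print(e,toC(e[None]),s["qpos"].round(2),s["force"].round(1))
prev=e[:2]; acc=np.zeros(2)
for i,t in enumerate(np.r_[-.1,np.linspace(.05,1.55,14)]):
    u=np.array([-np.sin(t),-np.cos(t)]);n=np.array([np.cos(t),-np.sin(t)])
    c=np.array([55,22])+55*u+(5+14.5*abs(n[0])+11*abs(n[1]))*n
    w=O+R2@(c/1000)
    if i%5==0: b=prev
    print(round(t,2),c.round(0),"d",(w-b).round(4)); prev=w
E
```

```text
time_s: 9.12
eef_pos: [0.6501, -0.0403, 0.083]
orientation: [2.381, 2.043, 0.01]
force: [-0.9, -0.2, -1.0]
opening: 0.0001
finger_force: 0.0
time_s: 9.37
eef_pos: [0.6403, -0.0389, 0.0412]
orientation: [-2.377, -2.04, 0.009]
force: [-1.6, 0.0, -0.3]
opening: -0.0001
finger_force: 0.0
[ 0.64034275 -0.0389442   0.04124428] [[ 0.08965317 -0.03418733  0.04004428]] [-0.16  0.63 -0.02  0.94  0.    1.56] [-1.6  0.  -0.3]
-0.1 [ 81. -31.] d [-0.0081  0.0048]
0.05 [ 72. -34.] d [-0.0172  0.0029]
0.17 [ 67. -36.] d [-0.0228  0.002 ]
0.28 [ 61. -37.] d [-0.0289  0.0017]
0.4 [ 55. -37.] d [-0.0351  0.0021]
0.51 [ 48. -37.] d [-0.0064  0.0012]
0.63 [ 42. -36.] d [-0.0128  0.0033]
0.74 [ 35. -34.] d [-0.019   0.0063]
0.86 [ 28. -31.] d [-0.0251  0.0102]
0.97 [ 22. -27.] d [-0.0306  0.015 ]
1.09 [ 16. -23.] d [-0.005   0.0057]
1.2 [ 11. -17.] d [-0.0093  0.0121]
1.32 [  7. -10.] d [-0.0127  0.0192]
1.43 [ 3. -3.] d [-0.0152  0.0268]
1.55 [0. 5.] d [-0.0166  0.0349]
```

```bash

python3 -m jog '[{"grip":0,"tx":-0.0081,"ty":0.0048,"tz":0.007,"wx":0,"wy":0,"wz":0},{"grip":0,"tx":-0.0172,"ty":0.0029,"tz":0.007,"wx":0,"wy":0,"wz":0},{"grip":0,"tx":-0.0228,"ty":0.002,"tz":0.007,"wx":0,"wy":0,"wz":0},{"grip":0,"tx":-0.0289,"ty":0.0017,"tz":0.007,"wx":0,"wy":0,"wz":0},{"grip":0,"tx":-0.0351,"ty":0.0021,"tz":0.007,"wx":0,"wy":0,"wz":0}]'
python3 - <<'E'
from m import *
s=ctrl.read_state(); print(toC(s["eef_pos"][None]))
X,uv=cloud("side"); k=arm(toC(X)); print(len(k),cv2.minAreaRect(k[:,:2].astype(np.float32)*1000),k.min(0),k.max(0))
E
```

```text
time_s: 9.78
eef_pos: [0.6114, -0.0373, 0.0568]
orientation: [2.381, 2.045, 0.004]
force: [1.1, -0.2, 0.4]
opening: 0.0001
finger_force: 0.6
[[ 0.06077327 -0.03698937  0.05562325]]
149 ((49.067100524902344, -7.215221405029297), (41.184356689453125, 77.93340301513672), 13.115470886230469) [ 0.03640936 -0.04951457  0.05602166] [0.07627521 0.03317156 0.0791573 ]
```

```bash

python3 -m jog '[{"grip":0,"tx":-0.0064,"ty":0.0012,"tz":-0.005,"wx":0,"wy":0,"wz":0},{"grip":0,"tx":-0.0128,"ty":0.0033,"tz":-0.007,"wx":0,"wy":0,"wz":0},{"grip":0,"tx":-0.019,"ty":0.0063,"tz":-0.007,"wx":0,"wy":0,"wz":0},{"grip":0,"tx":-0.0251,"ty":0.0102,"tz":-0.007,"wx":0,"wy":0,"wz":0},{"grip":0,"tx":-0.0306,"ty":0.015,"tz":-0.007,"wx":0,"wy":0,"wz":0}]'
python3 - <<'E'
from m import *
s=ctrl.read_state(); print(toC(s["eef_pos"][None]))
p,d=ctrl.grab_frame("side"); cv2.imwrite("pics/k1.png",cv2.resize(p[150:280,230:390,::-1],None,fx=4,fy=4))
E
```

```text
time_s: 10.25
eef_pos: [0.5795, -0.0219, 0.0484]
orientation: [2.382, 2.046, 0.0]
force: [0.8, -0.2, 0.4]
opening: -0.0004
finger_force: 0.5
[[ 0.02690618 -0.02665599  0.04716916]]
```

View pics/k1.png

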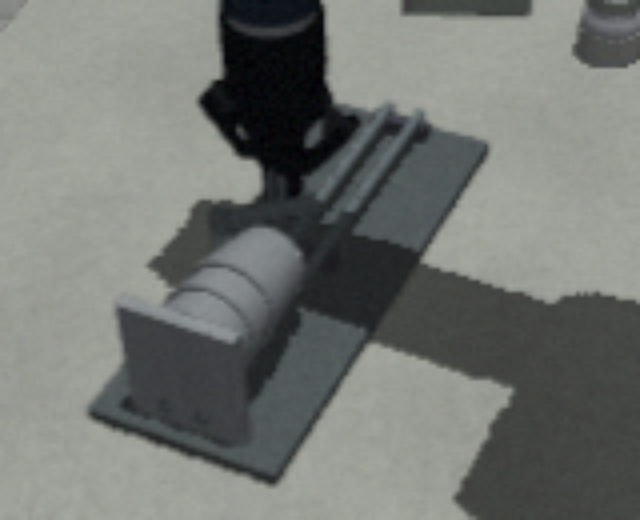

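The picture shows the arm swung part-way, ahead of the finger at (280,195), with the stack undisturbed. I'll finish the sweep.

```bash

python3 -m jog '[{"grip":0,"tx":-0.005,"ty":0.0057,"tz":0,"wx":0,"wy":0,"wz":0},{"grip":0,"tx":-0.0093,"ty":0.0121,"tz":0,"wx":0,"wy":0,"wz":0},{"grip":0,"tx":-0.0127,"ty":0.0192,"tz":0,"wx":0,"wy":0,"wz":0},{"grip":0,"tx":-0.0152,"ty":0.0268,"tz":0,"wx":0,"wy":0,"wz":0},{"grip":0,"tx":-0.0166,"ty":0.0325,"tz":0,"wx":0,"wy":0,"wz":0}]'
python3 -m jog '[{"grip":0,"tx":0,"ty":0,"tz":0,"wx":0,"wy":0,"wz":0},{"grip":0,"tx":0,"ty":0,"tz":0,"wx":0,"wy":0,"wz":0}]'
python3 - <<'E'
from m import *
s=ctrl.read_state(); print(toC(s["eef_pos"][None]))
for n in("scene","side"):
    X,uv=cloud(n); k=arm(toC(X)); k=k[(k[:,2]<.072)&(k[:,1]>.008)]; print(n,len(k),cv2.minAreaRect(k[:,:2].astype(np.float32)*1000),[np.round(1000*np.median(k[(k[:,0]>a)&(k[:,0]<a+.01),1]),1) for a in np.arange(-.03,.06,.01)])
E
```

```text
time_s: 10.72
eef_pos: [0.5631, 0.0114, 0.0483]
orientation: [2.381, 2.047, 0.0]
force: [0.6, -0.6, -0.4]
opening: 0.0002
finger_force: 0.4
time_s: 10.88
eef_pos: [0.5632, 0.0111, 0.0482]
orientation: [2.381, 2.048, -0.0]
force: [-0.1, -0.3, 0.0]
opening: 0.0002
finger_force: 0.0
[[0.00571642 0.00339039 0.04697297]]
scene 129 ((33.3204345703125, 20.15699005126953), (64.12552642822266, 19.55131721496582), 6.765955448150635) [np.float64(nan), np.float64(nan), np.float64(nan), np.float64(22.6), np.float64(17.1), np.float64(19.9), np.float64(21.1), np.float64(24.3), np.float64(22.8)]
side 103 ((21.81829833984375, 19.190736770629883), (82.4028091430664, 21.86186408996582), 5.528972625732422) [np.float64(nan), np.float64(22.0), np.float64(16.2), np.float64(13.0), np.float64(11.6), np.float64(20.9), np.float64(24.8), np.float64(25.1), np.float64(27.8)]
  return _methods._mean(a, axis=axis, dtype=dtype,
  ret = ret.dtype.type(ret / rcount)
```

```bash

for i in 1 2 3; do python3 -m jog '[{"grip":0,"tx":0.0003,"ty":0.0015,"tz":0,"wx":0,"wy":0,"wz":0},{"grip":0,"tx":0.0003,"ty":0.0015,"tz":0,"wx":0,"wy":0,"wz":0}]' | grep -E "eef|^force"; done
```

```text
eef_pos: [0.564, 0.0118, 0.0483]
force: [0.0, 0.5, -0.7]
eef_pos: [0.5642, 0.0133, 0.0483]
force: [0.9, 0.3, 0.4]
eef_pos: [0.5644, 0.0149, 0.0482]
force: [-0.4, -0.6, -0.4]
```

```bash

python3 -m jog '[{"grip":0,"tx":-0.0046,"ty":-0.0296,"tz":0,"wx":0,"wy":0,"wz":0},{"grip":0,"tx":-0.0092,"ty":-0.0593,"tz":0.01,"wx":0,"wy":0,"wz":0},{"grip":0,"tx":-0.0092,"ty":-0.0593,"tz":0.05,"wx":0,"wy":0,"wz":0},{"grip":0,"tx":-0.015,"ty":-0.089,"tz":0.08,"wx":0,"wy":0,"wz":0},{"grip":0,"tx":-0.02,"ty":-0.119,"tz":0.11,"wx":0,"wy":0,"wz":0}]'
python3 -m jog '[{"grip":0,"tx":-0.006,"ty":-0.039,"tz":0,"wx":0,"wy":0,"wz":0},{"grip":0,"tx":-0.012,"ty":-0.078,"tz":0.02,"wx":0,"wy":0,"wz":0},{"grip":0,"tx":-0.012,"ty":-0.078,"tz":0.02,"wx":0,"wy":0,"wz":0}]'
python3 - <<'E'
from m import *
s=ctrl.read_state(); print(toC(s["eef_pos"][None]))
for n in("scene","side"):
    p,d=ctrl.grab_frame(n); X,uv=cloud(n,p,d,False); k=arm(toC(X)); k=k[(k[:,2]<.072)&(k[:,1]>.002)&(k[:,1]<.033)]; print(n,len(k),cv2.minAreaRect(k[:,:2].astype(np.float32)*1000),cv2.fitLine(k[:,:2].astype(np.float32),cv2.DIST_HUBER,0,.01,.01).ravel())
    a=p[160:260,290:440] if n=="scene" else p[170:290,240:390]
    cv2.imwrite(f"pics/c_{n}.png",cv2.resize(a[:,:,::-1],(480,300),interpolation=cv2.INTER_CUBIC)) 
cv2.imwrite("pics/s5.png",np.vstack([cv2.imread("pics/c_scene.png"),cv2.imread("pics/c_side.png")]))
E
```

```text
time_s: 11.9
eef_pos: [0.5446, -0.1028, 0.1584]
orientation: [2.379, 2.049, 0.002]
force: [0.9, -1.0, 0.3]
opening: -0.0001
finger_force: 0.0
time_s: 12.15
eef_pos: [0.5338, -0.1872, 0.1803]
orientation: [2.382, 2.034, 0.001]
force: [1.3, -0.2, 0.4]
opening: 0.0003
finger_force: 0.0
[[ 0.00713067 -0.19704198  0.17912019]]
scene 136 ((22.23586654663086, 25.953231811523438), (17.04875946044922, 85.86917877197266), 86.86026000976562) [ 0.999978   -0.0066355   0.03199411  0.02317898]
side 78 ((21.421924591064453, 24.310157775878906), (18.026081085205078, 83.59185028076172), 87.50684356689453) [0.9990295  0.04404558 0.02245974 0.0242295 ]
```

View pics/s5.png

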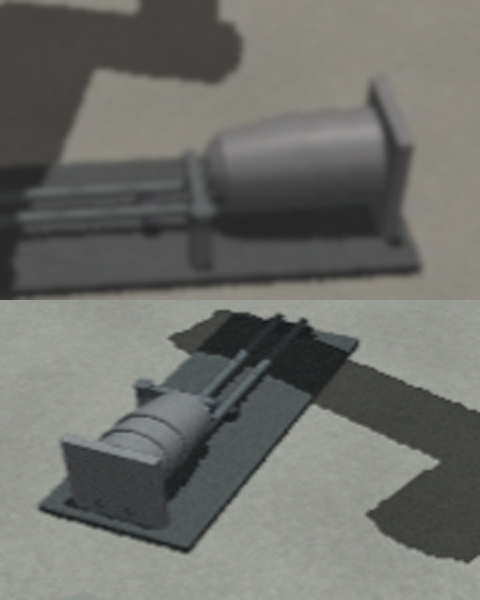

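The crop shows the keeper across the rods at (195,185), square behind the nested stack, which runs to the stop at (385,150). The measured arm angle is within a few degrees of 1.57 and the robot is clear, so I'm handing in.

```bash
python3 -c "
from station import ctrl
print(ctrl.hand_in())"
```

```text
the job is handed in; nothing more can be done
None
```

The job is handed in: the three cups are nested fully home against the stop and still lie on the rods, the keeper is closed behind them, nothing else was touched, and it took about 12 s.

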